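Screw the red lid on the storage jar without crossing its threads

TASK

Pick up the red screw lid, set it level on the neck of the storage jar and screw it on clockwise, gently, until it is fully home. If it binds early while it still stands high, its threads are crossed: do not force it, but turn it back anticlockwise until it drops, then screw it home. Then let go, and leave the things around it where they are.

Things in the scene. Friction and masses are not known exactly. Their poses are not given: they have to be found in the camera images.
- lid: Red round plastic screw lid, white disc on top: 59 mm across (61 over its grip ribs), 30 mm high, open below, about 70 g, lying right way up. Origin: centre of its lower rim; z up. Skirt 2.3 mm thick, inside 54 mm wide and 26 mm deep. Inside, 1 mm above the rim, four lugs 90 degrees apart, 3.5 mm wide, 4 mm high, 4 mm inward. Grip the skirt from above at any yaw.
- jar_stand: Fixed round steel and rubber foot, 112 mm across, holding a blue jar (86 mm across) with a white threaded neck. Origin: centre of its underside, on the worktop; z up. The jar yields springily when wrung, about 2 N m per rad. Neck 44 mm thick, its top 5 mm tapering to 38 mm; threads 52 mm across, so the lid has 1.2 mm of play all round. Threads are in four equal starts 90 degrees apart.
- neck_top (a point): Centre of the top of the jar's neck, on its axis, 107 mm above the worktop; z up. The lid lowered over it rests with its rim 7 to 13 mm below it if its lugs lie on the threads (crossed), 17 mm if they fall between. Crossed and turned clockwise (seen from above), it sinks 6 mm per rad and binds on an end rib within 0.9 rad; turned back, at most 1.1 rad, it drops. Lugs on a rib's top (6 mm) drop clockwise.
- jar_shoulder (a point): On the jar's axis, 80 mm above the worktop, where the neck begins; z up. Fallen between threads, the lid's rim is 10 mm above it, with up to 0.3 rad of free turn; from there clockwise it sinks (6 mm per rad) to the end stop, 1.0 to 1.35 rad in all: fully home, rim 5 mm above this point (up to 1.6 mm vertical play). Where the threads start round the neck is unknown. A stop is felt by 0.3 N m.
- white_tub: Bystander: white tub with a red lid, 72 x 81 x 89 mm; origin at the centre of its underside. Not to be handled.
- lemon: Bystander: lemon, 69 x 53 x 53 mm; origin at the centre of its underside. Not to be handled.
- garlic: Bystander: garlic bulb, 52 mm; origin at the centre of its underside. Not to be handled.
- spoon: Bystander: wooden spoon, 248 mm long, lying flat; origin at the centre of its underside. Not to be handled.

How it is judged:
By the outcome, as a careful person would: the job done as asked, in the order asked, and still so for the second after the job is handed in, with the robot touching nothing.
It also fails if it takes over 61 s, if anything falls off the work surface, if the arm or the gripper's body presses on something with over 40 N, if the wrist force passes 120 N, or if a joint passes its speed limit or range.

ROBOT

A 7-joint arm with a two-finger parallel gripper is mounted at the origin on a cart in front of the work surface, level with it; the furniture and walls round the work are solid. World frame = base frame: x ahead of the robot, y to its left, z up, the work surface at z = 0. Lengths are in m, angles in degrees, forces in N, time in s.
With the tool pointing down it reaches from about 0.425 to 0.825 m from the base axis. Payload 3.6 kg.
Tool frame: the origin (TCP) lies on the centre line of the jaws, within the pads' length; the fingertips stand 25 mm ahead of it and the grasp point (between the pads) lies 6 mm ahead of it; z points along the fingers, y is the line along which they close (so a half turn about z gives the same grasp; the last joint's range is limited). The gripper opens to 85 mm and grips with 20 to 120 N. Pads are 22 mm wide; open, the fingers measure 114 mm over their backs; the gripper's body (76 mm by 85 mm) begins 54 mm behind the grasp point. The pads swing forward as they close: fully open they stand 13 mm farther back than shut.
Start: joints at [67.351, 35.231, -0.722, 81.555, 0.464, 63.22, -2.315], TCP at [0.234, -0.606, 0.256] pointing down, gripper open.
Joint ranges: [-178.69, 178.69], [-17.37, 117.87], [-77.05, 75.6], [15.02, 138.74], [-78.02, 258.01], [0.78, 113.62], [-162.83, 162.83]. Speed limits (degrees/s): [159.86, 159.86, 180, 180, 180, 180, 180].

INTERFACE

Orientations are given as [roll, pitch, yaw] about the fixed x, y, z axes, in that order (R = Rz(yaw) Ry(pitch) Rx(roll)).
In Python, from rig import * gives the robot as it stands.
- The arm moves only by the tool jog_arm, never from a script. Its argument "rows" is a list of rows, each a list of 2 entries, a list of its own where there are three numbers: the shift along the world's x, y, z in mm, then the turn about the world's z in degrees. A call has 1 to 12 rows; each row shifts and turns the commanded pose from where the row before left it; what a row does not reach is not made up. A row lasts 1/10 s, in which the tool goes at most 50 mm and 8.59 degrees, less where a joint would pass 70% of its speed; a pose out of reach is approached as far as the arm can. A call with a gripper value outside its range is refused whole. "grip" is the finger opening in mm, from 0 to 85.4, set as the call begins (left out, the last holds). The fingers move at their own pace and stop on an object; the grip force is fixed at half the most. Time passes only in rows, so rows that do not move let the fingers close. It gives the time, the measured TCP pose, the force, the opening and the grip force at its end, in the units of the state.
- read_state(): the state, without advancing time (a new reading comes with each control period).
- snapshot(name): name is "scene" or "top" or "wrist"; returns the picture (384x512x3 uint8, blue, green, red); there is no depth.
- camera_info(name): a dict with "camera_matrix" (3x3 intrinsics, pixels), "dist_coeffs" ([k1, k2, p1, p2, k3] as OpenCV has them; the pictures are not rectified), "eye" and "attitude" of the camera in the world. Camera axes: x right, y down, z forward; pixel columns grow to the right and rows downward; lengths in m; the calibration is good to about 2 mm. A picture is of the moment at which its call begins: read the wrist's pose just before it. camera_info takes no time and is no camera call; for the wrist camera it gives the pose at the moment of the call.
- finish_job(): hands the job in; it is judged then, once.
The state is a dict: "time_s": time; "qpos": joint angles; "joint_vel": joint speeds; "joint_efforts": joint torques, N m; "position": TCP position; "tcp_rot": TCP orientation; "force": force on the tool from outside, world axes, zero at the start; "wrist_torque": the same for the moment, N m; "grip_width": opening from 0.0 (shut) to 1.0 (fully open); "gripper_force": force on a finger pad.
Only numpy, scipy, OpenCV 4.12 (cv2) and the standard library are available. Lean on these libraries where they do the work, as an engineer would, in place of code of your own. Each camera call takes 0.05 s, during which the arm holds its last target. There are 200 camera calls.

## Working session

There is one attempt and no reset: what is moved stays moved. The work goes in short steps, Python scripts to look and compute and a tool call to move; the robot and the scene stay as the last step left them, time stands still between calls to the robot, and variables do not carry over. Pictures are saved under pics/ and viewed, at most 10 in all, crops included, and the job is handed in when it is done.

Besides the shell and the picture viewer there is one more tool, called after "Emit:" by a JSON object that holds its "method" and its "body". jog_arm: Moves the arm, as the interface text tells. Its arguments: {"type":"object","properties":{"rows":{"type":"array","items":{"type":"array"}},"grip":{"type":"number"}},"required":["rows"]}

```bash
mkdir -p pics
python3 - <<'E'
from rig import *
import cv2,numpy as np
s=read_state();print({k:s[k] for k in('time_s','position','tcp_rot','force','grip_width')})
a=snapshot("scene");b=snapshot("top")
cv2.imwrite("pics/a.png",a);cv2.imwrite("pics/b.png",b)
for n in("scene","top","wrist"):print(n,camera_info(n))
E
```

```text
{'time_s': 0.0, 'position': array([ 0.23411368, -0.60560517,  0.2551175 ]), 'tcp_rot': array([-1.79849521e+02,  1.03923542e-04,  2.11367079e+01]), 'force': array([ 0.06693915,  1.20136589, -0.70036614]), 'grip_width': 0.9971311284092901}
scene {'camera_matrix': array([[397.16030803,   0.        , 256.27549161],
       [  0.        , 397.16030803, 188.85154342],
       [  0.        ,   0.        ,   1.        ]]), 'dist_coeffs': array([-0.13950106,  0.        ,  0.        ,  0.        ,  0.        ]), 'eye': array([0.09170877, 0.44793169, 0.73310155]), 'attitude': array([-131.0117378 ,    0.21320419, -139.63043457])}
top {'camera_matrix': array([[361.74897615,   0.        , 257.0706103 ],
       [  0.        , 361.74897615, 197.52817994],
       [  0.        ,   0.        ,   1.        ]]), 'dist_coeffs': array([-0.01254263,  0.        ,  0.        ,  0.        ,  0.        ]), 'eye': array([ 0.39889038, -0.12326436,  0.93763332]), 'attitude': array([-168.76556981,   -0.54000647,  -88.742372  ])}
wrist {'camera_matrix': array([[341.78741185,   0.        , 258.25251946],
       [  0.        , 341.78741185, 190.44813405],
       [  0.        ,   0.        ,   1.        ]]), 'dist_coeffs': array([-0.03254555,  0.        ,  0.        ,  0.        ,  0.        ]), 'eye': array([ 0.31205856, -0.57801452,  0.37393339]), 'attitude': array([ 1.61265646e+02,  1.50615139e-01, -6.88488136e+01])}
```

View pics/a.png

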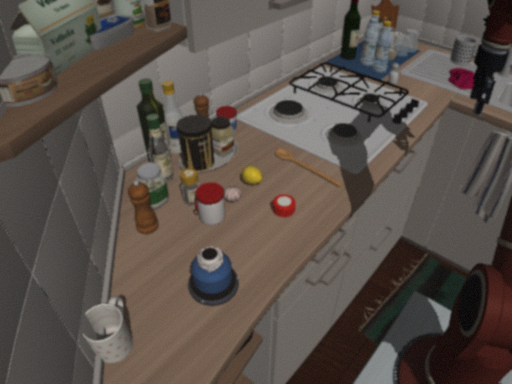

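View pics/b.png

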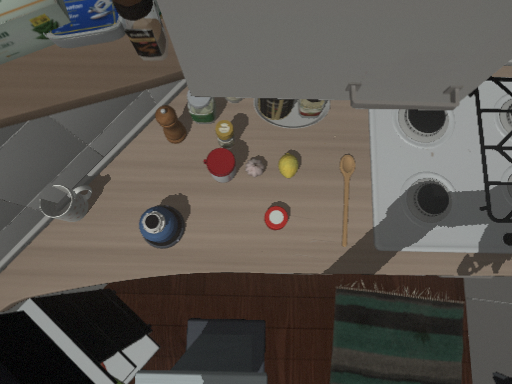

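The scene view shows the lid at (284,205) and the jar neck at (209,256). In the top view the lid is at (276,217) and the neck at (152,222).

```bash
cat > h.py <<'E'
from rig import *
import cv2,numpy as np
from scipy.spatial.transform import Rotation as R
def cast(ci,uv,z):
    p=cv2.undistortPoints(np.float64(uv).reshape(-1,1,2),ci['camera_matrix'],ci['dist_coeffs']).reshape(-1,2)
    d=np.c_[p,np.ones(len(p))]@R.from_euler('xyz',ci['attitude'],degrees=True).as_matrix().T
    return ci['eye']+d*((z-ci['eye'][2])/d[:,2])[:,None]
def blobs(m,amin=30):
    c,_=cv2.findContours(m.astype(np.uint8)*255,cv2.RETR_EXTERNAL,cv2.CHAIN_APPROX_NONE)
    return [cv2.minAreaRect(x)+(cv2.contourArea(x),) for x in c if cv2.contourArea(x)>amin]
def red(i):
    h=cv2.cvtColor(i,cv2.COLOR_BGR2HSV);return ((h[...,0]<8)|(h[...,0]>172))&(h[...,1]>140)&(h[...,2]>80)
def white(i):
    h=cv2.cvtColor(i,cv2.COLOR_BGR2HSV);return (h[...,1]<70)&(h[...,2]>150)
E
python3 - <<'E'
from h import *
for n,f,l,j in(("scene","a",(284,205),(209,256)),("top","b",(276,217),(152,222))):
    i=cv2.imread(f"pics/{f}.png");ci=camera_info(n)
    for nm,c,z in(("lid",l,.03),("neck",j,.107)):
        m=white(i);k=np.zeros_like(m);k[c[1]-22:c[1]+22,c[0]-22:c[0]+22]=1
        for b in blobs(m&k):print(n,nm,b,cast(ci,b[0],z))
    k=np.zeros_like(m);k[l[1]-22:l[1]+22,l[0]-22:l[0]+22]=1
    for b in blobs(red(i)&k):print(n,"red",b,cast(ci,b[0],.018))
    crop=i[j[1]-40:j[1]+60,j[0]-60:j[0]+60];cv2.imwrite(f"pics/c{f}.png",cv2.resize(crop,None,fx=3,fy=3))
x=np.hstack([cv2.imread("pics/ca.png"),cv2.imread("pics/cb.png")]);cv2.imwrite("pics/c.png",x)
E
```

```text
scene lid ((284.0, 201.0), (8.0, 12.0), 90.0, 78.5) [[ 0.53084306 -0.1761631   0.03      ]]
scene neck ((213.63873291015625, 259.5982666015625), (14.730332374572754, 20.42892837524414), 53.746158599853516, 94.0) [[0.48516324 0.12071347 0.107     ]]
scene red ((283.5, 205.0), (22.0, 23.0), 90.0, 402.5) [[ 0.52995346 -0.1736806   0.018     ]]
top lid ((275.8999938964844, 216.70001220703125), (13.86362075805664, 12.969194412231445), 26.56505012512207, 136.0) [[ 0.53096438 -0.17662855  0.03      ]]
top neck ((148.2545166015625, 225.770751953125), (16.64331817626953, 10.154226303100586), 32.7352294921875, 31.0) [[0.49179633 0.121464   0.107     ]]
top red ((276.0, 217.5), (23.0, 22.0), 90.0, 405.5) [[ 0.53064587 -0.17761531  0.018     ]]
```

View pics/c.png

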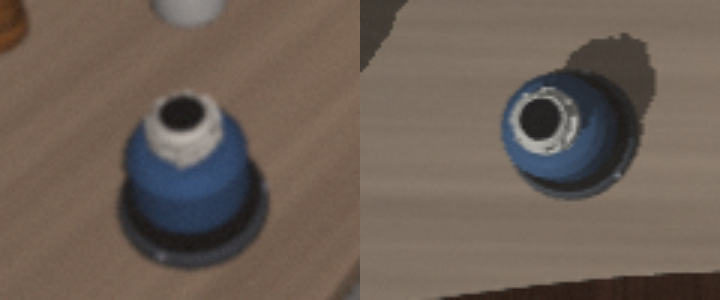

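The lid is at about (0.531, -0.177). The neck's dark hole is at about (209,254) in the scene view and (152,221) in the top view. Moving above the lid.

Emit:
{"method": "jog_arm", "body": {"rows": [[[25,36,-7],4.25],[[25,36,-7],4.25],[[25,36,-7],4.25],[[25,36,-7],4.25],[[25,36,-7],4.25],[[25,36,-7],4.25],[[25,36,-7],4.25],[[25,36,-7],4.25],[[25,36,-7],4.25],[[25,36,-7],4.25],[[25,36,-7],4.25],[[22,33,-7],4.25]], "grip": 85}}

```text
time_s: 1.3
position: [0.5322, -0.1751, 0.1718]
tcp_rot: [-180.0, -0.0, 72.4]
force: [0.2, -1.3, 0.3]
grip_width: 0.995
gripper_force: 0.0
```

Emit:
{"method": "jog_arm", "body": {"rows": [[[0,0,0],0],[[0,0,0],0],[[0,0,0],0]]}}

```text
time_s: 1.6
position: [0.5304, -0.179, 0.172]
tcp_rot: [-179.9, 0.1, 72.0]
force: [0.6, -0.5, -0.1]
grip_width: 0.997
gripper_force: 0.0
```

Run:
```python
from h import *
print(cast(camera_info("top"),[152.3,221.3],.107),cast(camera_info("scene"),[209.3,253.7],.107))
s=read_state();print(s['position'],s['tcp_rot'],s['qpos'])
ci=camera_info("wrist");i=snapshot("wrist");cv2.imwrite("pics/w1.png",i)
for b in blobs(red(i),200):print("red",b,cast(ci,b[0],.015))
for b in blobs(white(i),200):print("wh",b,cast(ci,b[0],.03))
```

```text
[[0.50235745 0.11296619 0.107     ]] [[0.50268966 0.11559315 0.107     ]]
[ 0.53035776 -0.17896892  0.17203938] [-1.79940604e+02  9.11613916e-02  7.19805468e+01] [ 25.82736205  33.49820936 -14.6457143  102.26114214  11.35749034
  45.7394572  -12.4756899 ]
red ((259.0, 173.0), (76.0, 74.0), 90.0, 4377.5) [[ 0.53287567 -0.17676356  0.015     ]]
wh ((296.70849609375, 348.87786865234375), (148.1370849609375, 54.88468933105469), 7.800187587738037, 4486.5) [[ 0.51447775 -0.35148215  0.03      ]]
wh ((206.2000274658203, 333.9000244140625), (94.80928039550781, 47.85185241699219), 63.43495178222656, 2706.5) [[ 0.43782076 -0.30771902  0.03      ]]
wh ((259.0, 178.5), (43.0, 44.0), 90.0, 1480.0) [[ 0.53277475 -0.17702093  0.03      ]]
wh ((431.531982421875, 103.6760025024414), (43.379722595214844, 18.514646530151367), 79.69515228271484, 330.0) [[ 0.67365414 -0.16118638  0.03      ]]
wh ((447.4835205078125, 92.3876953125), (72.1371078491211, 14.660959243774414), 81.6070785522461, 482.0) [[ 0.68645162 -0.15663306  0.03      ]]
wh ((396.6758728027344, 43.085994720458984), (44.885337829589844, 66.64454650878906), 30.141386032104492, 2021.5) [[ 0.65661905 -0.11168963  0.03      ]]
wh ((460.72564697265625, 70.97547912597656), (121.35045623779297, 13.89640998840332), 83.79655456542969, 512.5) [[ 0.69811135 -0.14441496  0.03      ]]
wh ((483.51055908203125, 54.20381546020508), (110.04183197021484, 16.58612823486328), 78.90628051757812, 659.0) [[ 0.71579545 -0.13780521  0.03      ]]
wh ((235.0, 131.0), (262.0, 370.0), 90.0, 58161.5) [[ 0.52704338 -0.13545398  0.03      ]]
wh ((78.30390167236328, 106.58706665039062), (250.9243927001953, 25.391956329345703), 63.30263137817383, 3994.5) [[ 0.42105078 -0.08131399  0.03      ]]
```

View pics/w1.png

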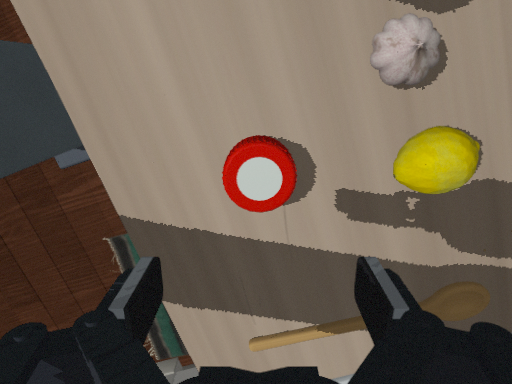

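The lid is centred at (259,178), between the open fingers with clear space around it. Descending and gripping.

Emit:
{"method": "jog_arm", "body": {"rows": [[[2.5,2,-25],0],[[0,0,-25],0],[[0,0,-25],0],[[0,0,-25],0],[[0,0,-18],0],[[0,0,-12],0],[[0,0,-8],0],[[0,0,-4],0],[[0,0,0],0],[[0,0,0],0]]}}

```text
time_s: 2.65
position: [0.5343, -0.1755, 0.031]
tcp_rot: [179.9, -0.0, 72.1]
force: [0.4, 0.9, 0.6]
grip_width: 0.994
gripper_force: 0.0
```

Emit:
{"method": "jog_arm", "body": {"rows": [[[0,0,0],0],[[0,0,0],0],[[0,0,0],0],[[0,0,0],0],[[0,0,0],0],[[0,0,0],0],[[0,0,0],0],[[0,0,0],0]], "grip": 50}}

```text
time_s: 3.45
position: [0.5343, -0.1754, 0.0315]
tcp_rot: [179.9, 0.0, 72.1]
force: [-1.4, 0.5, 5.7]
grip_width: 0.675
gripper_force: 63.5
```

Emit:
{"method": "jog_arm", "body": {"rows": [[[0,0,10],0],[[0,0,25],0],[[0,0,35],0],[[0,0,35],0],[[-3,30,35],0],[[-3,30,35],0],[[-5,40,24],0],[[-5,40,0],0],[[-5,40,0],0],[[-5,40,0],0],[[-3,35,0],0],[[-2,20,0],0]]}}

```text
time_s: 4.65
position: [0.5018, 0.1037, 0.2302]
tcp_rot: [-180.0, -0.1, 72.4]
force: [0.8, 0.4, -0.8]
grip_width: 0.67
gripper_force: 64.2
```

Emit:
{"method": "jog_arm", "body": {"rows": [[[0,10,0],0],[[0,4,0],0],[[0,0,0],0],[[0,0,0],0],[[0,0,0],0]]}}

```text
time_s: 5.15
position: [0.5031, 0.1121, 0.2292]
tcp_rot: [180.0, 0.0, 72.0]
force: [-0.5, -0.1, -0.7]
grip_width: 0.666
gripper_force: 64.2
```

Run:
```python
from h import *
s=read_state();print(s['position'],s['tcp_rot'],s['qpos'],s['force'],s['wrist_torque'])
ci=camera_info("wrist");i=snapshot("wrist");cv2.imwrite("pics/w2.png",i);print(ci['eye'])
for b in blobs(red(i),200):print("red",b)
for b in blobs(white(i),200):print("wh",b)
print(cv2.projectPoints(np.array([[.5025,.114,.107]]),*(lambda M:(cv2.Rodrigues(M.T)[0],-M.T@ci['eye']))(R.from_euler('xyz',ci['attitude'],degrees=True).as_matrix()),ci['camera_matrix'],ci['dist_coeffs'])[0])
```

```text
[0.5030989  0.1121035  0.22920783] [1.79995670e+02 4.59595825e-02 7.19771815e+01] [ -3.171223    25.963768   -17.13279927 105.38385596   9.73062721
  50.09492967 -42.96592681] [-0.45508369 -0.10437164 -0.67846443] [-0.02009862  0.01813336 -0.0004059 ]
[0.52934879 0.18900006 0.34782103]
red ((470.0000915527344, 276.0), (70.65974426269531, 83.18172454833984), 63.43495178222656, 4523.0)
red ((258.5, 269.0), (146.0, 139.0), 90.0, 16003.0)
wh ((283.3500061035156, 344.0500183105469), (48.38284683227539, 101.8253402709961), 71.56504821777344, 2059.0)
wh ((10.5, 312.5), (21.0, 35.0), 0.0, 374.0)
wh ((495.201416015625, 314.70745849609375), (31.130163192749023, 63.645389556884766), 52.54941940307617, 957.0)
wh ((257.35174560546875, 262.220703125), (23.4188289642334, 75.90357971191406), 85.2363510131836, 1057.0)
wh ((253.22825622558594, 173.272705078125), (52.58701705932617, 59.14095687866211), 88.72696685791016, 1164.5)
wh ((28.0, 83.0), (36.0, 36.0), 90.0, 1011.0)
wh ((269.5, 156.0), (312.0, 483.0), 90.0, 76384.0)
[[[255.06419196 187.58593313]]]
```

View pics/w2.png

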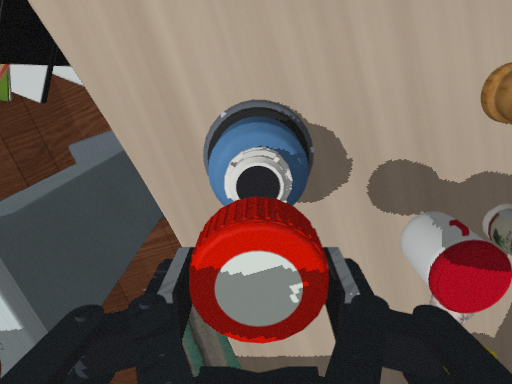

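The lid is held straight, with its disc centred at about (259,288). The neck hole's centre is at about (258,186).

Run:
```python
from h import *
i=cv2.imread("pics/w2.png");ci=camera_info("wrist")
def fit(m,box):
    k=np.zeros_like(m);k[box[1]:box[3],box[0]:box[2]]=1
    c,_=cv2.findContours((m&k).astype(np.uint8),cv2.RETR_EXTERNAL,cv2.CHAIN_APPROX_NONE);c=max(c,key=cv2.contourArea)
    return c
g=cv2.cvtColor(i,cv2.COLOR_BGR2GRAY)
h=fit(g<70,(225,155,290,215)).reshape(-1,2)
print(h.min(0),h.max(0));up=h[h[:,1]<188];e=cv2.fitEllipse(up.astype(np.float32));print(e,cast(ci,e[0],.107))
for r in(h,):
    P=cast(ci,up,.107);A=np.c_[2*P[:,:2],np.ones(len(P))];x=np.linalg.lstsq(A,(P[:,:2]**2).sum(1),rcond=None)[0];print("hole circle",x[:2],np.sqrt(x[2]+x[:2]@x[:2]))
hs=cv2.cvtColor(i,cv2.COLOR_BGR2HSV)
d=cv2.convexHull(fit(hs[...,1]<90,(205,240,312,335)));e=cv2.fitEllipse(d);print(e,cast(ci,e[0],.2277))
```

```text
[225 166] [289 214]
((257.75634765625, 186.54562377929688), (40.914737701416016, 42.04829406738281), 107.39268493652344) [[0.50461515 0.11443712 0.107     ]]
hole circle [0.50458742 0.11463155] 0.015462092285305812
((258.232666015625, 288.0417785644531), (75.39897155761719, 87.95806884765625), 90.43634033203125) [[0.50354892 0.10999375 0.2277    ]]
```

Emit:
{"method": "jog_arm", "body": {"rows": [[[1,4.5,-20],0],[[0,0,-25],0],[[0,0,-20],0],[[0,0,-12],0],[[0,0,-5],0],[[0,0,0],0],[[0,0,0],0]]}}

```text
time_s: 5.9
position: [0.5045, 0.1183, 0.148]
tcp_rot: [179.9, -0.1, 72.1]
force: [-0.1, 0.1, -0.3]
grip_width: 0.672
gripper_force: 64.2
```

Emit:
{"method": "jog_arm", "body": {"rows": [[[0,0,-4],0],[[0,0,-4],0],[[0,0,-2],0],[[0,0,-1],0],[[0,0,0],0]]}}

```text
time_s: 6.4
position: [0.5037, 0.1182, 0.1361]
tcp_rot: [-180.0, 0.0, 72.1]
force: [-0.0, 1.2, -0.7]
grip_width: 0.675
gripper_force: 64.2
```

Emit:
{"method": "jog_arm", "body": {"rows": [[[0,0,-1],0],[[0,0,-1],0],[[0,0,-1],0],[[0,0,0],0]]}}

```text
time_s: 6.8
position: [0.5037, 0.1182, 0.1331]
tcp_rot: [-180.0, 0.0, 72.1]
force: [0.1, 0.5, -0.8]
grip_width: 0.673
gripper_force: 64.2
```

Emit:
{"method": "jog_arm", "body": {"rows": [[[0,0,-1],0],[[0,0,-1],0],[[0,0,0],0]]}}

```text
time_s: 7.1
position: [0.504, 0.1182, 0.1314]
tcp_rot: [180.0, -0.0, 72.1]
force: [1.1, -0.5, 0.0]
grip_width: 0.671
gripper_force: 64.4
```

Emit:
{"method": "jog_arm", "body": {"rows": [[[0,0,-1],0],[[0,0,-1],0],[[0,0,0],0]]}}

```text
time_s: 7.4
position: [0.504, 0.1178, 0.1291]
tcp_rot: [180.0, 0.0, 72.1]
force: [0.5, -1.1, -0.5]
grip_width: 0.672
gripper_force: 64.2
```

Emit:
{"method": "jog_arm", "body": {"rows": [[[0,0,-1],0],[[0,0,0],0]]}}

```text
time_s: 7.6
position: [0.504, 0.1179, 0.1281]
tcp_rot: [180.0, 0.0, 72.1]
force: [1.0, -1.9, -0.1]
grip_width: 0.672
gripper_force: 64.2
```

Emit:
{"method": "jog_arm", "body": {"rows": [[[0,0,-1],0],[[0,0,0],0]]}}

```text
time_s: 7.8
position: [0.5039, 0.1179, 0.1272]
tcp_rot: [180.0, 0.0, 72.1]
force: [0.9, -3.3, -0.1]
grip_width: 0.671
gripper_force: 64.2
```

Emit:
{"method": "jog_arm", "body": {"rows": [[[0,-1,0],0],[[0,0,-1],0],[[0,0,0],0]]}}

```text
time_s: 8.1
position: [0.5038, 0.1175, 0.1262]
tcp_rot: [-180.0, -0.0, 72.1]
force: [0.4, -1.2, 0.3]
grip_width: 0.671
gripper_force: 64.2
```

Emit:
{"method": "jog_arm", "body": {"rows": [[[0,0,-1],0],[[0,0,0],0]]}}

```text
time_s: 8.3
position: [0.5039, 0.1175, 0.1258]
tcp_rot: [180.0, -0.0, 72.1]
force: [0.1, -0.6, 3.9]
grip_width: 0.671
gripper_force: 64.7
```

Emit:
{"method": "jog_arm", "body": {"rows": [[[0,0,-1],0],[[0,0,0],0]]}}

```text
time_s: 8.5
position: [0.504, 0.1176, 0.1256]
tcp_rot: [180.0, -0.0, 72.2]
force: [-1.9, -1.1, 9.3]
grip_width: 0.671
gripper_force: 65.3
```

Contact came with the rim about 12.5 mm below the neck top, so the threads are crossed. Turning back anticlockwise under light pressure, following the rise.

Emit:
{"method": "jog_arm", "body": {"rows": [[[0,0,0.6],3],[[0,0,0.3],3],[[0,0,0.3],3],[[0,0,0.3],3],[[0,0,0],0]]}}

```text
time_s: 9.0
position: [0.5043, 0.1172, 0.1266]
tcp_rot: [179.9, -0.0, 84.1]
force: [-0.3, -0.6, 6.1]
grip_width: 0.671
gripper_force: 64.9
```

Emit:
{"method": "jog_arm", "body": {"rows": [[[0,0,0.3],3],[[0,0,0.3],3],[[0,0,0.3],3],[[0,0,0.3],3],[[0,0,0],0]]}}

```text
time_s: 9.5
position: [0.5042, 0.1173, 0.1278]
tcp_rot: [179.9, -0.0, 96.1]
force: [-0.5, -0.3, 6.3]
grip_width: 0.674
gripper_force: 64.8
```

Run:
```python
from h import *
s=read_state();print(s['position'],s['tcp_rot'],s['qpos'],s['force'],s['wrist_torque'])
```

```text
[0.50422859 0.11725072 0.12775653] [ 1.79941585e+02 -7.83000967e-03  9.61280319e+01] [ -1.35892916  35.03036801 -21.33898983 111.12742959  20.12534701
  37.3967393  -29.18934771] [-0.47912823 -0.31278617  6.27257323] [-0.23715066  0.05196595 -0.0663453 ]
```

Emit:
{"method": "jog_arm", "body": {"rows": [[[-0.2,0,0.3],3],[[-0.2,0,0.3],3],[[-0.2,0,0.3],3],[[-0.2,0,0.3],3],[[0,0,0],0]]}}

```text
time_s: 10.0
position: [0.5038, 0.1173, 0.129]
tcp_rot: [179.9, 0.0, 108.1]
force: [0.9, -2.7, 5.5]
grip_width: 0.672
gripper_force: 64.8
```

Emit:
{"method": "jog_arm", "body": {"rows": [[[-0.2,0,0.3],3],[[-0.2,0,0.3],3],[[0,0,0],0]]}}

```text
time_s: 10.3
position: [0.5036, 0.1173, 0.1297]
tcp_rot: [179.9, 0.0, 114.1]
force: [-0.2, -1.3, 4.6]
grip_width: 0.67
gripper_force: 64.8
```

Emit:
{"method": "jog_arm", "body": {"rows": [[[-0.1,0,0.3],3],[[-0.1,0,0.3],3],[[0,0,0],0]]}}

```text
time_s: 10.6
position: [0.5035, 0.1173, 0.1303]
tcp_rot: [179.9, 0.0, 120.1]
force: [0.5, -1.3, 6.4]
grip_width: 0.671
gripper_force: 64.8
```

Emit:
{"method": "jog_arm", "body": {"rows": [[[-0.1,0,0.3],3],[[-0.1,0,0.3],3],[[0,0,0],0]]}}

```text
time_s: 10.9
position: [0.5023, 0.1175, 0.1303]
tcp_rot: [180.0, -0.0, 126.1]
force: [0.1, -1.0, 4.1]
grip_width: 0.671
gripper_force: 64.7
```

Emit:
{"method": "jog_arm", "body": {"rows": [[[-0.1,-0.1,0],3],[[-0.1,-0.1,0],3],[[0,0,0],0]]}}

```text
time_s: 11.2
position: [0.5022, 0.1172, 0.1298]
tcp_rot: [180.0, -0.0, 132.1]
force: [1.5, 0.7, -0.2]
grip_width: 0.669
gripper_force: 64.2
```

Contact is lost, so the lid is off the thread end. Lowering.

Emit:
{"method": "jog_arm", "body": {"rows": [[[0,0,-2],0],[[0,0,-2],0],[[0,0,0],0]]}}

```text
time_s: 11.5
position: [0.5023, 0.117, 0.1256]
tcp_rot: [180.0, 0.0, 132.1]
force: [0.7, 0.1, -1.7]
grip_width: 0.669
gripper_force: 64.2
```

Emit:
{"method": "jog_arm", "body": {"rows": [[[0,0,-1.5],0],[[0,0,-1],0],[[0,0,0],0]]}}

```text
time_s: 11.8
position: [0.5023, 0.1169, 0.1234]
tcp_rot: [180.0, 0.0, 132.1]
force: [2.2, -0.9, -1.0]
grip_width: 0.671
gripper_force: 64.2
```

Emit:
{"method": "jog_arm", "body": {"rows": [[[0,0,-1],0],[[0,0,0],0]]}}

```text
time_s: 12.0
position: [0.5023, 0.117, 0.1225]
tcp_rot: [180.0, 0.0, 132.1]
force: [2.5, -1.6, 0.0]
grip_width: 0.671
gripper_force: 64.3
```

Emit:
{"method": "jog_arm", "body": {"rows": [[[0,0,-1],0],[[0,0,0],0]]}}

```text
time_s: 12.2
position: [0.5023, 0.1169, 0.1216]
tcp_rot: [180.0, 0.0, 132.1]
force: [2.4, -1.5, 0.2]
grip_width: 0.669
gripper_force: 64.4
```

Emit:
{"method": "jog_arm", "body": {"rows": [[[0.4,-0.3,-1],0],[[0,0,0],0]]}}

```text
time_s: 12.4
position: [0.5024, 0.1169, 0.1213]
tcp_rot: [180.0, 0.0, 132.1]
force: [0.3, -1.1, 6.9]
grip_width: 0.669
gripper_force: 65.0
```

Emit:
{"method": "jog_arm", "body": {"rows": [[[0,0,-0.6],0],[[0,0,0],0]]}}

```text
time_s: 12.6
position: [0.5024, 0.117, 0.1212]
tcp_rot: [180.0, 0.1, 132.1]
force: [-0.4, -2.2, 10.1]
grip_width: 0.671
gripper_force: 65.3
```

It has fallen between the threads: the floor is at TCP z 0.1214, which puts the rim 17 mm below the top. Screwing clockwise.

Emit:
{"method": "jog_arm", "body": {"rows": [[[0.1,0,0.6],-3],[[0.1,0.1,0],-3],[[0.1,0,0],-3],[[0.1,0.1,0],-3],[[0,0,0],0]]}}

```text
time_s: 13.1
position: [0.5031, 0.1176, 0.1213]
tcp_rot: [179.9, 0.0, 120.2]
force: [2.2, -1.0, 5.7]
grip_width: 0.668
gripper_force: 64.8
```

Emit:
{"method": "jog_arm", "body": {"rows": [[[0.1,0,-0.2],-3],[[0.1,0,-0.3],-3],[[0.1,0,-0.3],-3],[[0,0,0],0]]}}

```text
time_s: 13.5
position: [0.5034, 0.1176, 0.1203]
tcp_rot: [179.9, -0.0, 111.2]
force: [1.6, -1.0, 6.3]
grip_width: 0.671
gripper_force: 64.8
```

Run:
```python
from h import *
s=read_state();print(s['position'],s['tcp_rot'],s['qpos'],s['force'],s['wrist_torque'])
```

```text
[0.50342515 0.1175866  0.12029757] [ 1.79918294e+02 -1.44377789e-02  1.11208767e+02] [  1.00065765  36.28003932 -25.12259645 111.51366745  24.43229533
  37.3515722  -18.33298427] [ 1.63999612 -1.02801144  6.30715697] [-0.12785697 -0.39048216 -0.01063433]
```

Sinking as it should. Continuing.

Emit:
{"method": "jog_arm", "body": {"rows": [[[0.1,0,-0.3],-3],[[0.1,0,-0.3],-3],[[0.1,0,-0.3],-3],[[0.1,0,-0.3],-3],[[0,0,0],0]]}}

```text
time_s: 14.0
position: [0.5037, 0.1177, 0.1191]
tcp_rot: [179.9, -0.0, 99.2]
force: [0.4, -0.3, 7.2]
grip_width: 0.672
gripper_force: 64.9
```

Emit:
{"method": "jog_arm", "body": {"rows": [[[0.1,0,-0.3],-3],[[0.1,0,-0.3],-3],[[0.1,0,-0.3],-3],[[0.1,0,-0.3],-3],[[0,0,0],0]]}}

```text
time_s: 14.5
position: [0.5041, 0.1176, 0.1178]
tcp_rot: [180.0, -0.0, 87.2]
force: [0.9, -0.1, 5.7]
grip_width: 0.675
gripper_force: 64.8
```

Run:
```python
from h import *
s=read_state();print(s['position'],s['tcp_rot'],s['force'],s['wrist_torque'])
```

```text
[0.50409502 0.11760733 0.11781273] [ 1.79952606e+02 -4.80250528e-02  8.72170852e+01] [ 0.94931169 -0.14276652  5.74971796] [-0.0731345  -0.32484045  0.04197091]
```

Emit:
{"method": "jog_arm", "body": {"rows": [[[0.1,0,-0.3],-3],[[0.1,0,-0.3],-3],[[0.1,0,-0.3],-3],[[0,0,0],0]]}}

```text
time_s: 14.9
position: [0.5044, 0.1177, 0.117]
tcp_rot: [180.0, -0.1, 78.2]
force: [0.3, -0.2, 5.1]
grip_width: 0.67
gripper_force: 64.9
```

```bash
cat > s.py <<'E'
from h import *
s=read_state();print(s['position'],s['tcp_rot'],s['force'],s['wrist_torque'])
E
python3 s.py
```

```text
[0.50438554 0.11774469 0.11700095] [ 1.79958743e+02 -6.59387225e-02  7.82281299e+01] [ 0.29188789 -0.16637398  5.06003068] [-0.09407674 -0.26226673  0.03962686]
```

Emit:
{"method": "jog_arm", "body": {"rows": [[[0.1,0,-0.3],-3],[[0.1,0,0],-3],[[0,0,0],0]]}}

```text
time_s: 15.2
position: [0.5042, 0.1175, 0.1163]
tcp_rot: [-180.0, -0.0, 72.2]
force: [0.1, -0.1, 5.2]
grip_width: 0.67
gripper_force: 64.7
```

```bash
python3 s.py
```

```text
[0.50422625 0.11750386 0.11628176] [-1.79983532e+02 -3.53268691e-02  7.22340028e+01] [ 0.09544284 -0.08280148  5.19263421] [-0.01611062 -0.2390624   0.01008495]
```

Emit:
{"method": "jog_arm", "body": {"rows": [[[0,0,-0.3],-3],[[0.1,0,-0.2],-3],[[0,0,0],0]]}}

```text
time_s: 15.5
position: [0.5043, 0.1172, 0.116]
tcp_rot: [-180.0, 0.0, 66.3]
force: [-0.3, -1.4, 7.6]
grip_width: 0.675
gripper_force: 65.0
```

```bash
python3 s.py
```

```text
[0.50433231 0.11717864 0.11600253] [-1.79993245e+02  6.52201386e-03  6.62845286e+01] [-0.27660818 -1.39513814  7.61422602] [-0.16706088 -0.06373296  0.13625373]
```

Emit:
{"method": "jog_arm", "body": {"rows": [[[0.1,0,-0.2],-3],[[0.1,0,-0.2],-3],[[0,0,0],0]]}}

```text
time_s: 15.8
position: [0.5043, 0.1167, 0.1158]
tcp_rot: [-180.0, 0.1, 60.3]
force: [-0.2, -1.5, 9.0]
grip_width: 0.675
gripper_force: 65.2
```

```bash
python3 s.py
```

```text
[0.50431369 0.11670257 0.11581358] [-1.79998887e+02  6.70808769e-02  6.03225032e+01] [-0.21663427 -1.48771269  8.97546426] [-0.34082884  0.05168654  0.33909695]
```

The lid is on the end stop: torque rose to 0.34 N m at the jar's own stiffness, and the rim is about 4.5–5 mm above the shoulder. Easing off, releasing and retreating.

Emit:
{"method": "jog_arm", "body": {"rows": [[[0,0,0.5],3],[[0,0,0.4],3],[[0,0,0],1.5],[[0,0,0],0]]}}

```text
time_s: 16.2
position: [0.5042, 0.1166, 0.116]
tcp_rot: [-179.9, 0.0, 67.7]
force: [1.0, -0.3, 4.3]
grip_width: 0.67
gripper_force: 64.7
```

```bash
python3 s.py
```

```text
[0.50423652 0.11660236 0.1159756 ] [-1.79936148e+02  4.52740512e-02  6.76720638e+01] [ 0.96327176 -0.27653337  4.32506981] [-0.33022929 -0.03319547  0.10579569]
```

Emit:
{"method": "jog_arm", "body": {"rows": [[[0,0,0],0],[[0,0,0],0],[[0,0,0],0],[[0,0,0],0],[[0,0,0],0],[[0,0,0],0],[[0,0,0],0],[[0,0,0],0]], "grip": 85}}

```text
time_s: 17.0
position: [0.5048, 0.1169, 0.1161]
tcp_rot: [-180.0, -0.0, 67.6]
force: [-0.2, 0.5, -0.3]
grip_width: 0.996
gripper_force: 0.0
```

Emit:
{"method": "jog_arm", "body": {"rows": [[[0,0,5],0],[[0,0,10],0],[[0,0,20],0],[[0,0,25],0],[[0,0,25],0],[[0,0,15],0],[[0,0,5],0],[[0,0,0],0],[[0,0,0],0]]}}

```text
time_s: 17.9
position: [0.5042, 0.1167, 0.2206]
tcp_rot: [-179.9, 0.0, 67.6]
force: [0.1, 0.2, 0.5]
grip_width: 0.998
gripper_force: 0.0
```

```bash
python3 s.py
python3 - <<'E'
from h import *
ci=camera_info("wrist");i=snapshot("wrist");a=snapshot("scene")
for b in blobs(white(i),600):
    if abs(b[0][0]-258)<30:print(b,cast(ci,b[0],.115))
c=cv2.resize(a[220:320,150:270],(461,384));cv2.imwrite("pics/e.png",cv2.resize(np.hstack([i,c]),(790,312)))
E
```

```text
[0.50422052 0.11671091 0.22056581] [-1.79938580e+02  4.91150306e-02  6.76334692e+01] [0.14136672 0.17485492 0.52298699] [0.00846458 0.03981352 0.02573189]
((258.5, 200.5), (47.0, 51.0), 90.0, 1896.0) [[0.50463233 0.11406868 0.115     ]]
((255.5, 181.0), (362.0, 511.0), 90.0, 67253.5) [[0.5081549  0.12805867 0.115     ]]
```

View pics/e.png

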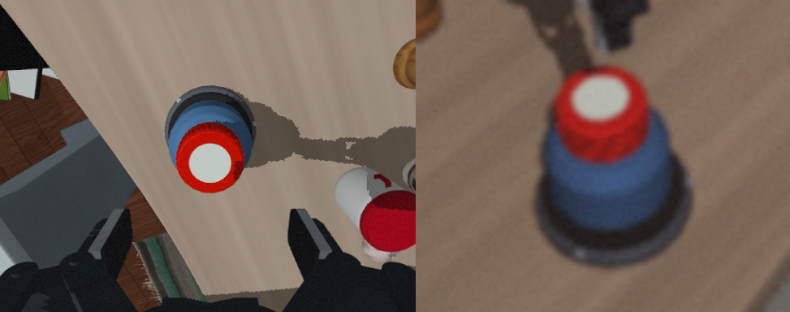

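The lid sits level and low on the jar, with its disc at (258,200) in the wrist view, centred on the jar's axis. The gripper is open and clear, so I'm handing in.

```bash
python3 -c "
from rig import *
print(finish_job())"
```

```text
the job is handed in; nothing more can be done
None
```

The red lid is screwed fully home on the jar: its threads crossed at first, so I turned it back until it dropped, then turned it clockwise to the end stop (0.34 N m, rim about 5 mm above the shoulder), let go and handed the job in at about 18 s, with nothing else touched.

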